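# Set the loose leg of a work-light tripod and lock its cam lever

### The job

The work-light tripod lies in its cradle on the counter; set its top leg, which is still loose and springs back out when it is let go. Take the leg's black collar between the fingers, slide the leg in towards the hub until the collar's rim just meets the white ring on the black tube, and while you hold it there squeeze the red cam lever fully shut against the collar - do not shut it anywhere but at the ring. Finish still holding: the collar stays gripped with the shut lever under one finger and the rubber pad opposite under the other, the leg at its ring, and everything else on the counter left where it is.

Things in the scene. Friction and masses are not known exactly. Their poses are not given: they have to be found in the camera images.
- stand: Work-light tripod lying in a cradle (200 mm wide), fixed. Origin on the counter (z = 0) under the legs; z up, y along the legs from the feet (-y) to the black hub (y 200 to 267 mm) and the lamp head (y 340 to 545 mm, 92 mm high). The loose top leg's axis is level at x = 0, 102 mm up. Two legs, already locked, lie below at x = -42 and +42 mm, axes 36 mm up, their rims 70 mm high.
- leg: Loose top leg: yellow tube of 32 mm with a black collar at its hub end, on a fixed black tube of 25 mm. Origin: collar centre on the leg axis; axes as the stand's. The collar is a waist between two rims (68 mm diameter, 5 mm thick) 40 mm apart. Slides along y, 135 mm from fully out to fully in (+y). A spring pushes it out (45 N/m of inward travel, 2.5 to 5 N at the ring); it rubs with 1.5 N.
- leg_rim (a point): Top point of the hub-side face of the collar's hub-side rim: 25 mm from the collar centre in +y, 34 mm above the leg axis (136 mm above the counter). This face has to meet the ring.
- ring_edge (a point): Top of the foot-side (-y) edge of the white ring (8 mm wide, 27 mm diameter) on the black tube: the length mark. At the start it is 24 to 111 mm hub-wards (+y) of leg_rim. The leg is at its mark when leg_rim and this point have the same place along the stand's y axis; farther in, the rim passes over the ring. Frame parallel to the stand's.
- back_pad: Grey-ribbed rubber pad on the -x side of the collar's waist, between the rims, 36 mm long in y and 34 mm high, centred on the leg axis height; its outer face is 20.5 mm from the leg axis. Its origin is the collar centre.
- lever: Red cam lever on the +x side of the collar, opposite the pad, between the rims: a paddle 34 mm long in y, 6 mm thick, 44 mm high with a bead at its top. Origin on its hinge line, along y, 20.5 mm to +x of the leg axis and 18 mm below it; its z axis points along the paddle to the tip: upright when shut, leaning up to 0.52 rad to the stand's +x when open (0.44 to 0.52 at the start).
- lever_tip (a point): Top end of the lever, 44 mm from its hinge: 26 mm above and 21 mm to +x of the leg axis when shut, 20 mm above and 43 mm to +x when fully open. Pushing it inwards (-x) with some 5 to 8 N shuts the lever; it snaps over and stays shut, clamping the leg. Pad to lever measures 67 mm over the outsides when open and 47 mm when shut.
- tape_roll: Bystander: roll of blue tape, 66 mm diameter, 19 mm high, lying flat; origin under its centre.
- screwdriver: Bystander: screwdriver with orange handle, lying; origin under its middle.
- battery: Bystander: black battery pack with a yellow band, 75 x 110 x 58 mm; origin under its centre.
- junction_box: Bystander: open grey junction box, 124 x 124 x 50 mm over its spouts; origin under its centre.
- coupling: Bystander: steel conduit coupling standing upright, 36 mm diameter, 50 mm high; origin under its centre.
- spray_can: Bystander: red can, 54 mm diameter, 160 mm high; origin under its centre.
- wrench: Bystander: steel wrench, lying; origin under its middle.
- stock_bin: Bystander: blue open stock bin, 100 x 150 x 75 mm; origin under its centre.

How it is judged:
By the outcome, as a careful person would: the job done as asked, in the order asked, and still so for the second after the job is handed in, while the arm keeps its last pose, push and grip.
It also fails if it takes over 32 s, if anything falls off the work surface, if the arm or the gripper's body presses on something with over 40 N, if the wrist force passes 120 N, or if a joint passes its speed limit or range.

### The arm

A 6-joint arm with a two-finger parallel gripper is mounted at the origin on the work surface. World frame = base frame: x ahead of the robot, y to its left, z up, the work surface at z = 0. Lengths are in mm, angles in degrees, forces in N, time in s.
With the tool pointing down it reaches from about 350 to 800 mm from the base axis. Payload 7.3 kg.
Tool frame: the origin (TCP) lies on the centre line of the jaws, within the pads' length; the fingertips stand 11 mm ahead of it and the grasp point (between the pads) lies 8 mm behind it (manip.tip_extent is the distance from the TCP to the fingertips, in mm); z points along the fingers, x is the direction in which the jaws open and shut, and the axes are right-handed (so a half turn about z gives the same grasp; the last joint's range is limited). The gripper opens to 85 mm and grips with 20 to 120 N. Pads are 22 mm wide; open, the fingers measure 114 mm over their backs; the gripper's body (76 mm by 85 mm) begins 54 mm behind the grasp point. The pads swing forward as they close: fully open they stand 13 mm farther back than shut.
Start: joints at [-80.157, 19.595, 87.324, -0, 73.075, -8.365], TCP at [164.073, -498.722, 242.322] pointing down, gripper open.
Joint ranges: [-145.02, 145.02], [-44.19, 115.74], [2.07, 154.8], [-57.11, 237.11], [16.16, 152.29], [-177.93, 177.93]. Speed limits (degrees/s): [147.25, 147.25, 180, 180, 180, 180].

### API

Orientations are given as a 3x3 rotation matrix whose columns are the frame's x, y, z axes.
In Python, from workcell import manip gives the robot as it stands. The module is installed in compiled form; this text tells all that it offers.
- The arm moves only by the tool drive_tool, never from a script. Its argument "moves" is a list of rows, each a list of 6 numbers: the shift along the tool's x, y, z as a fraction of full scale, then the turn, a rotation vector about the tool's x, y, z as a fraction of full scale. In form: [[tx, ty, tz, ax, ay, az], ...]. A call has 1 to 20 rows; each row is the pose to reach, as a shift and turn from the pose commanded when the call began, along the tool's axes at that moment, turning the shorter way round; what a row does not reach only later rows make up. Full scale, the value 1, is 0.4 m for a shift and 180 degrees for a turn. A row lasts 1/12 s, in which the tool goes at most 41.7 mm and 7.16 degrees, less where a joint would pass 70% of its speed; a pose out of reach is approached as far as the arm can. A call with a number of a shift or a turn outside -1 to 1 is refused whole. A call with a gripper value outside its range is refused whole. "claw" is the opening, from 0 (shut) to 1 (fully open), set as the call begins (left out, the last holds). The fingers move at their own pace and stop on an object; "squeeze" is the grip in N (left out, the last holds). Time passes only in rows, so rows that repeat a pose let the fingers close. It gives the time, the measured TCP pose, the force and the opening at its end, in the units of the state.
- manip.observe(): the state, without advancing time (a new reading comes with each control period).
- manip.grab_frame(name): name is "scene" or "top" or "wrist"; returns a dict with "pixels" (420x560x3 uint8, blue, green, red), "K" (3x3 intrinsics, pixels), "camera_from_world" (4x4, takes a point from world to camera coordinates). Camera axes: x right, y down, z forward; pixel columns grow to the right and rows downward; lengths in mm; the calibration is good to about 2 mm. A picture is of the moment at which its call begins. There is no depth.
- manip.close_job(): hands the job in, once; it reports no verdict.
The state is a dict: "time": time; "q": joint angles; "joint_velocities": joint speeds; "tau": joint torques, N m; "ee_pos": TCP position; "eef_rot": TCP orientation; "force": force on the tool from outside, world axes, zero at the start; "torque": the same for the moment, N m; "opening": finger opening in mm.
Only numpy, scipy, OpenCV 4.12 (cv2) and the standard library are available. Lean on these libraries where they do the work, as an engineer would, in place of code of your own. Each camera call takes 0.05 s, during which the arm holds its last target.

## Working session

There is one attempt and no reset: what is moved stays moved. The work goes in short steps, Python scripts to look and compute and a tool call to move; the robot and the scene stay as the last step left them, time stands still between calls to the robot, and variables do not carry over. Pictures are saved under pics/ and viewed, and the job is handed in when it is done.

Besides the shell and the picture viewer there is one more tool, called as name(argument=value, ...) on one line, values as JSON. drive_tool: Moves the arm, as the interface text tells. Shift numbers are shares of 0.4 m and turn numbers shares of 180 degrees, none past 1 either way. Its arguments: {"type":"object","properties":{"moves":{"type":"array","items":{"type":"array","items":{"type":"number","minimum":-1,"maximum":1}}},"claw":{"type":"number"},"squeeze":{"type":"number"}},"required":["moves"]}

```bash
mkdir -p pics
cat > h.py <<'E'
import numpy as np, cv2, json
from workcell import manip
def snap(name,fn):
    f=manip.grab_frame(name); cv2.imwrite('pics/'+fn+'.png',f['pixels'])
    np.savez('pics/'+fn+'.npz',K=f['K'],T=f['camera_from_world']); return f
def load(fn):
    d=np.load('pics/'+fn+'.npz'); return d['K'],d['T']
def ray(fn,u,v):
    K,T=load(fn); R=T[:3,:3];t=T[:3,3]
    return -R.T@t, R.T@np.linalg.inv(K)@np.array([u,v,1.])
def at_z(fn,u,v,z):
    c,d=ray(fn,u,v); return c+d*(z-c[2])/d[2]
def proj(fn,p):
    K,T=load(fn); q=K@(T[:3,:3]@np.array(p,float)+T[:3,3]); return q[:2]/q[2]
def tri(obs):
    A=np.zeros((3,3));b=np.zeros(3)
    for fn,u,v in obs:
        c,d=ray(fn,u,v); d=d/np.linalg.norm(d); P=np.eye(3)-np.outer(d,d); A+=P;b+=P@c
    return np.linalg.solve(A,b)
def crop(fn,x0,y0,x1,y1,s,out):
    im=cv2.imread('pics/'+fn+'.png')[y0:y1,x0:x1]
    cv2.imwrite('pics/'+out+'.png',cv2.resize(im,None,fx=s,fy=s,interpolation=cv2.INTER_CUBIC))
E
python3 - <<'E'
from h import *
for n in ['scene','top','wrist']:
    snap(n,n+'0'); K,T=load(n+'0'); print(n,K[0,0],(-T[:3,:3].T@T[:3,3]).round(),T[2,:3].round(2))
s=manip.observe(); print({k:np.round(v,2).tolist() for k,v in s.items()}, manip.tip_extent)
E
```

```text
scene 408.46257551006903 [1146. -252.  702.] [-0.65  0.32 -0.69]
top 424.580324525454 [ 447.   31. 1037.] [ 0.1  -0.02 -0.99]
wrist 371.4998679498984 [ 235. -475.  374.] [-0.28 -0.09 -0.96]
{'time': 0.15, 'q': [-80.16, 19.63, 87.36, -0.0, 73.07, -8.37], 'joint_velocities': [0.01, -0.24, -0.24, -0.02, -0.05, 0.03], 'tau': [0.0, -43.39, -24.61, -0.0, 0.01, 0.0], 'ee_pos': [164.01, -498.43, 241.77], 'eef_rot': [[0.31, -0.95, -0.0], [-0.95, -0.31, 0.0], [-0.0, -0.0, -1.0]], 'force': [-0.47, -0.7, 0.51], 'torque': [-0.03, 0.02, -0.03], 'opening': 85.25} 11.0
```

View pics/top0.png

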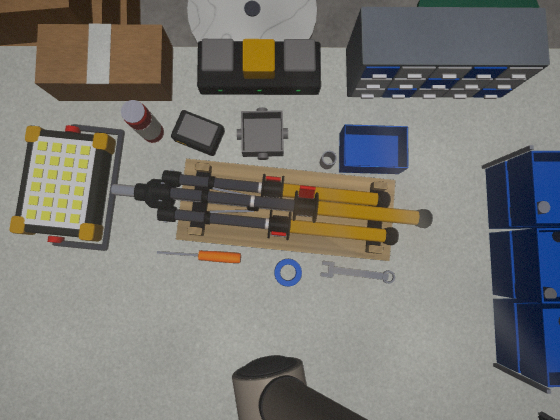

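View pics/scene0.png

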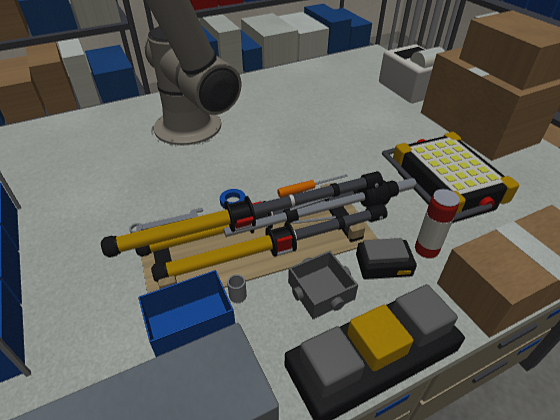

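View pics/wrist0.png

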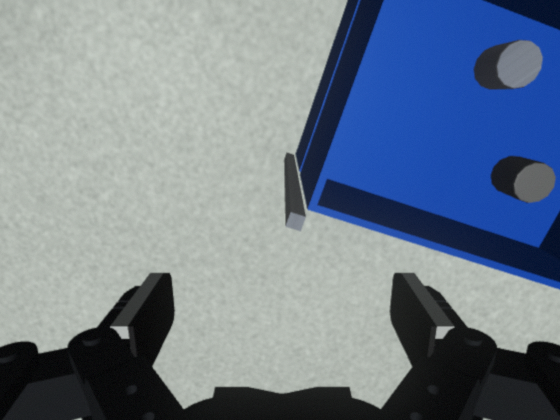

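Top view: hub and lamp are to the left (world +y), feet to the right. The top collar is near (305,205), with the red lever on its upper (+x) side at (307,192). I'll enlarge it.

Run:
```python
from h import *
crop('top0',150,160,350,270,4,'top0c'); crop('scene0',190,160,400,270,3.8,'scene0c')
crop('top0',270,160,440,270,4.5,'top0d')
```

```text
(no output)
```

View pics/top0c.png

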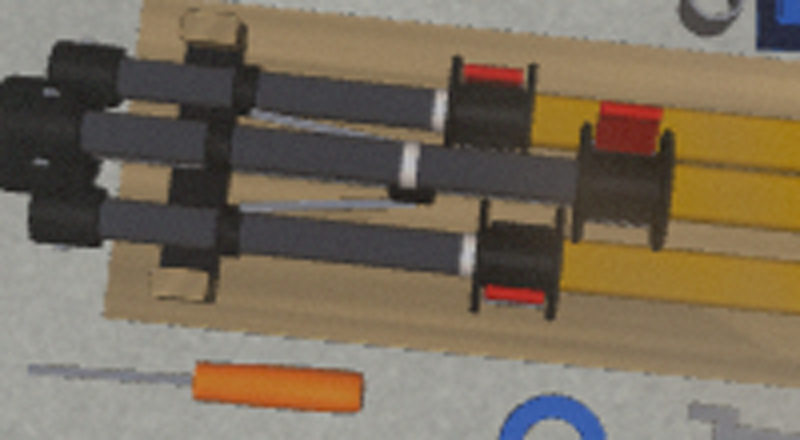

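View pics/scene0c.png

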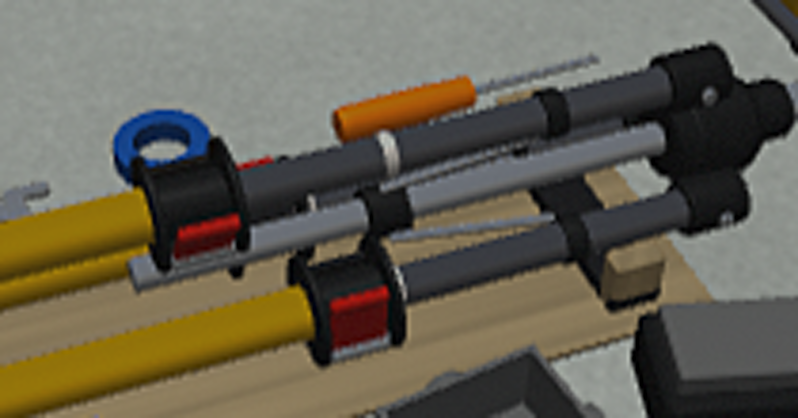

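View pics/top0d.png

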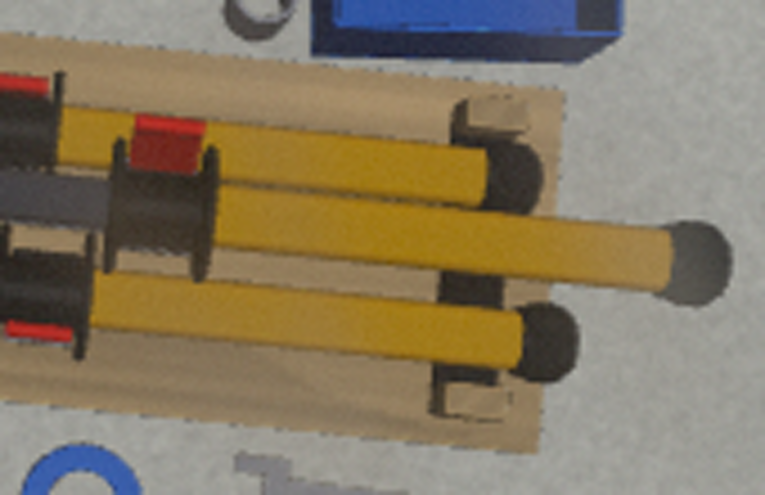

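Run:
```python
from h import *
c=lambda x,y:(150+x/4-.375,160+y/4-.375)
d=lambda x,y:(270+x/4.5-.39,160+y/4.5-.39)
s=lambda x,y:(190+x/3.8-.37,160+y/3.8-.37)
a=[at_z('top0',*d(240,215),102),at_z('top0',*d(640,257),102),at_z('top0',*c(110,134),102),at_z('top0',*c(320,150),102)]
for p in a: print(p.round(1))
P=np.array(a)[:,:2]; m=P.mean(0); u=np.linalg.svd(P-m)[2][0]; u*=np.sign(u[1]); print('dir',u,np.degrees(np.arctan2(-u[0],u[1])), 'x at y=0', m-u*m[1]/u[1])
print('ring edge',at_z('top0',*c(417,162),115.5).round(1),'rimtop',at_z('top0',*c(578,185),136).round(1))
print('ring hub edge',at_z('top0',*c(402,162),115.5).round(1))
# far rim
print('foot rim top (outer face)',at_z('top0',*c(668,195),136).round(1))
# scene: ring foot-side edge top
print('scene ring',at_z('scene0',*s(383,133),115.5).round(1), 'rim',at_z('scene0',*s(222,140),136).round(1))
```

```text
[547.7 -84.3 102. ]
[ 525.9 -282.4  102. ]
[580.8 238.3 102. ]
[571.5 122.5 102. ]
dir [0.10653859 0.99430857] -6.115818811783726 x at y=0 [556.64356089   0.        ]
ring edge [562.9  68.3 115.5] rimtop [547.6 -18.4 136. ]
ring hub edge [562.9  76.5 115.5]
foot rim top (outer face) [542.  -66.5 136. ]
scene ring [559.2  72.9 115.5] rim [544.9 -20.4 136. ]
```

Axis heading is about −6.1° and the collar centre is near (552,−43). The rim-to-ring distance is about 87–90 mm. Next I move above the collar for a close look with the wrist camera.

```bash
cat >> h.py <<'E'
from scipy.spatial.transform import Rotation as Ro
def mv(p,R=None,pos0=None,R0=None):
    s=manip.observe(); p0=np.array(s['ee_pos']) if pos0 is None else np.array(pos0,float); R0=np.array(s['eef_rot']) if R0 is None else R0
    t=R0.T@(np.array(p,float)-p0)/400
    r=np.zeros(3) if R is None else Ro.from_matrix(R0.T@R).as_rotvec()/np.pi
    return np.r_[t,r].round(4).tolist()
def Rstand(yaw):  # tool x=stand +x, z down
    a=np.radians(yaw); X=np.array([np.cos(a),np.sin(a),0]);Z=np.array([0,0,-1.]); return np.c_[X,np.cross(Z,X),Z]
E
python3 - <<'E'
from h import *
print(mv([563,-45,242],Rstand(-6.1)))
E
```

```text
[-0.7651, -1.3017, 0.0005, -0.0003, 0.0003, -0.3649]
```

drive_tool(moves=[[-0.03, -0.05, 0, 0, 0, -0.02], [-0.09, -0.15, 0, 0, 0, -0.06], [-0.14, -0.24, 0, 0, 0, -0.1], [-0.19, -0.33, 0, 0, 0, -0.14], [-0.24, -0.41, 0, 0, 0, -0.18], [-0.29, -0.49, 0, 0, 0, -0.22], [-0.34, -0.58, 0, 0, 0, -0.26], [-0.39, -0.66, 0, 0, 0, -0.3], [-0.44, -0.74, 0, 0, 0, -0.34], [-0.5, -0.85, 0, 0, 0, -0.365]], claw=1)

```text
time: 0.98
ee_pos: [419.2, -207.0, 242.3]
eef_rot: [[0.995, -0.1, -0.0], [-0.1, -0.995, -0.0], [-0.0, 0.0, -1.0]]
force: [1.0, -1.0, 0.3]
opening: 85.6
```

Run:
```python
from h import *
print(mv([563,-45,242],Rstand(-6.1)), manip.observe()['ee_pos'])
```

```text
[0.3171, -0.439, 0.0004, 0.0001, 0.0001, 0.0019] [ 419.22214819 -207.00678123  242.25898049]
```

drive_tool(moves=[[0.06, -0.08, 0, 0, 0, 0], [0.12, -0.16, 0, 0, 0, 0], [0.18, -0.25, 0, 0, 0, 0], [0.24, -0.33, 0, 0, 0, 0], [0.29, -0.4, 0, 0, 0, 0], [0.31, -0.43, 0, 0, 0, 0], [0.31, -0.43, 0, 0, 0, 0], [0.31, -0.43, 0, 0, 0, 0]])

```text
time: 1.65
ee_pos: [560.0, -50.6, 241.7]
eef_rot: [[0.995, -0.105, -0.002], [-0.105, -0.995, -0.0], [-0.001, 0.001, -1.0]]
force: [-0.1, 0.2, 0.2]
opening: 85.5
```

Run:
```python
from h import *
snap('wrist','wrist1'); s=manip.observe(); print(s['ee_pos'],s['eef_rot'],s['time'])
crop('wrist1',0,0,560,420,1.42,'wrist1c')
```

```text
[559.5828822  -51.42514341 241.87795574] [[ 9.94356941e-01 -1.06076735e-01 -1.41408099e-03]
 [-1.06077415e-01 -9.94357788e-01 -4.14947874e-04]
 [-1.36208613e-03  5.62608355e-04 -9.99998914e-01]] 1.7
```

View pics/wrist1c.png

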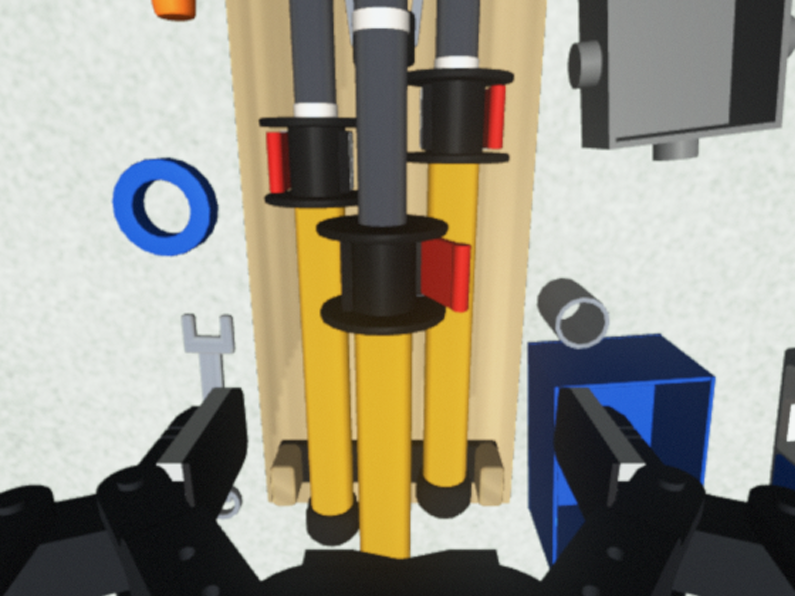

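Run:
```python
from h import *
im=cv2.imread('pics/wrist1.png')[0:250,210:350]
im=np.clip((im.astype(float)/255)**0.45*255,0,255).astype(np.uint8)
cv2.imwrite('pics/w1e.png',cv2.resize(im[140:245],None,fx=5.5,fy=5.5,interpolation=cv2.INTER_CUBIC))
cv2.imwrite('pics/w1r.png',cv2.resize(im[0:60],None,fx=5.5,fy=5.5,interpolation=cv2.INTER_CUBIC))
```

```text
(no output)
```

View pics/w1e.png

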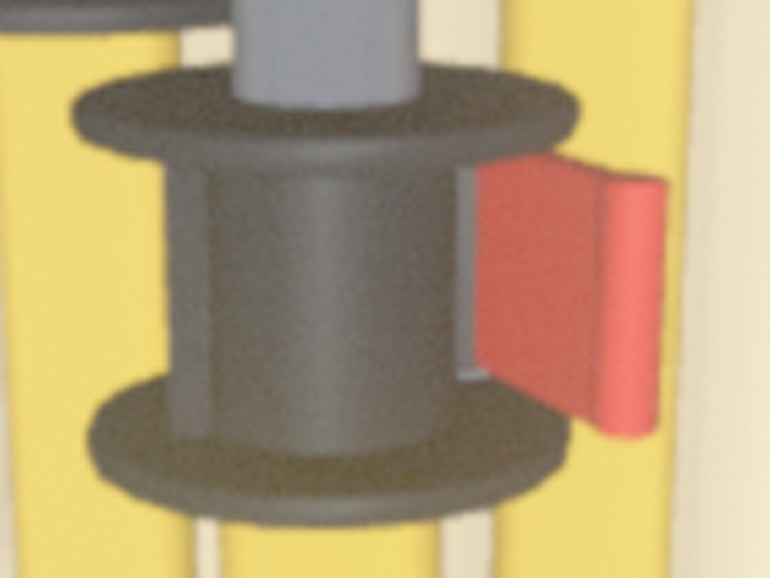

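View pics/w1r.png

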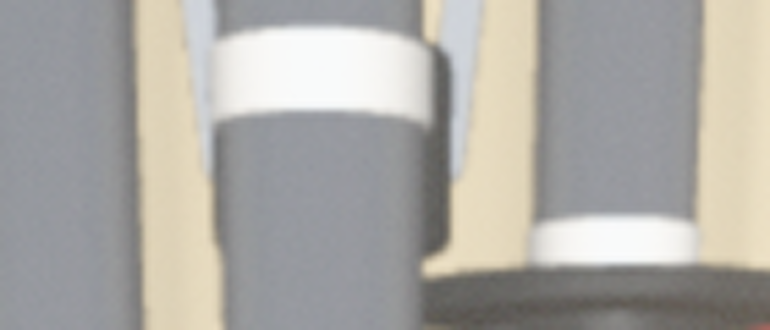

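Run:
```python
from h import *
e=lambda x,y:(210+x/5.5-.41,140+y/5.5-.41)
r=lambda x,y:(210+x/5.5-.41,0+y/5.5-.41)
w='wrist1'
print('face at tube',at_z(w,*e(325,107),114.5).round(1),'face top',at_z(w,*e(325,138),136).round(1), 'ring',at_z(w,*r(318,112),115.5).round(1),'ring hub',at_z(w,*r(318,29),115.5).round(1))
print('hub rim inner top',at_z(w,*e(325,166),136).round(1),'foot face',at_z(w,*e(328,525),136).round(1),'foot in',at_z(w,*e(328,495),136).round(1))
# axis: tube edges -> angle method at z~102+ : use centre
c=lambda x,y:((x+.5)/1.42-.5,(y+.5)/1.42-.5)
print('tube L/R hub',at_z(w,*e(233,40),106).round(1),at_z(w,*e(417,40),106).round(1))
print('ring L/R',at_z(w,*r(213,90),106).round(1),at_z(w,*r(433,90),106).round(1))
print('yellow',at_z(w,*c(359,450),105).round(1),at_z(w,*c(411,450),105).round(1))
print('lever bead in/out mid',at_z(w,*e(598,300),124).round(1),at_z(w,*e(660,300),124).round(1), 'ends',at_z(w,*e(630,180),122).round(1),at_z(w,*e(630,430),122).round(1))
print('padface',at_z(w,*e(165,165),119).round(1),at_z(w,*e(172,430),119).round(1))
print('rim ext',at_z(w,*e(73,110),102).round(1),at_z(w,*e(580,110),102).round(1))
```

```text
face at tube [554.6 -18.6 114.5] face top [555.3 -18.7 136. ] ring [564.   69.2 115.5] ring hub [565.   77.6 115.5]
hub rim inner top [554.9 -22.1 136. ] foot face [550.1 -67.1 136. ] foot in [550.5 -63.2 136. ]
tube L/R hub [543.2  -9.9 106. ] [567.1 -12.5 106. ]
ring L/R [551.7  74.5 106. ] [577.6  71.8 106. ]
yellow [ 525.6 -149.6  105. ] [ 555.9 -152.8  105. ]
lever bead in/out mid [586.6 -45.  124. ] [594.4 -45.8 124. ] ends [591.9 -30.5 122. ] [589.5 -63.4 122. ]
padface [533.8 -23.  119. ] [529.9 -58.1 119. ]
rim ext [520.3 -17.5 102. ] [587.8 -24.6 102. ]
```

Both estimates agree: collar centre at (552.2,−43.5), yaw −6.1°, ring 88.3 mm from the rim. The pad face and lever tip match the given sizes. Next I move to x offset +11 mm and descend with the fingers between the rims.

Run:
```python
from h import *
print(mv([563.1,-44.7,100],Rstand(-6.1)))
```

```text
[0.0074, -0.0179, 0.3547, 0.0002, 0.0004, 0.0001]
```

drive_tool(moves=[[0.007, -0.018, 0.02, 0, 0, 0], [0.007, -0.018, 0.08, 0, 0, 0], [0.007, -0.018, 0.14, 0, 0, 0], [0.007, -0.018, 0.2, 0, 0, 0], [0.007, -0.018, 0.25, 0, 0, 0], [0.007, -0.018, 0.28, 0, 0, 0], [0.007, -0.018, 0.3, 0, 0, 0], [0.007, -0.018, 0.3, 0, 0, 0]], claw=1)

```text
time: 2.37
ee_pos: [562.5, -44.5, 120.5]
eef_rot: [[0.994, -0.108, -0.003], [-0.108, -0.994, 0.001], [-0.003, -0.0, -1.0]]
force: [-0.2, 0.2, 0.5]
opening: 85.7
```

Run:
```python
from h import *
snap('wrist','wrist2'); s=manip.observe(); print(s['ee_pos'],s['time'],s['force'])
print(mv([563.1,-44.7,100],Rstand(-6.1)))
im=cv2.imread('pics/wrist2.png');im=np.clip((im/255.)**0.6*255,0,255).astype(np.uint8);cv2.imwrite('pics/w2.png',cv2.resize(im,None,fx=1.42,fy=1.42))
```

```text
[563.28832576 -44.50879123 121.80172202] 2.4167 [-0.21660558 -0.1976441   0.50382846]
[-0.0003, 0.0005, 0.0545, -0.0, 0.0004, -0.0003]
```

View pics/w2.png

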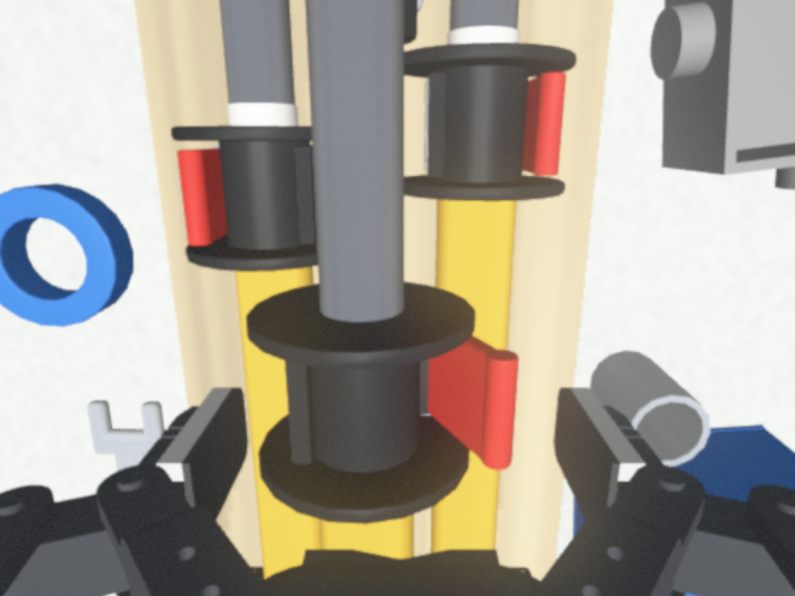

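The wrist view shows the collar with its lever (495,410) between the fingers, clear on both sides (left pad ~240, right pad ~560). I continue down to z≈100.

drive_tool(moves=[[0, 0, 0.025, 0, 0, 0], [0, 0, 0.045, 0, 0, 0], [0, 0, 0.053, 0, 0, 0], [0, 0, 0.053, 0, 0, 0], [0, 0, 0.053, 0, 0, 0]], claw=0.87, squeeze=20)

```text
time: 2.83
ee_pos: [563.8, -43.9, 101.0]
eef_rot: [[0.994, -0.106, -0.0], [-0.106, -0.994, -0.0], [-0.0, 0.0, -1.0]]
force: [0.2, -0.1, 0.4]
opening: 74.2
```

```bash
cat > see.py <<'E'
import sys
from h import *
n=sys.argv[1]
snap('wrist',n); s=manip.observe(); p=np.array(s['ee_pos']); print(p.round(1),round(s['time'],2),np.round(s['force'],1),round(s['opening'],1))
a=np.radians(-6.1);d=p[:2]-np.array([564.2,69.2]); print('stand coords rel ring: x %.1f y %.1f'%(d@[np.cos(a),np.sin(a)],d@[-np.sin(a),np.cos(a)]))
im=cv2.imread('pics/'+n+'.png');im=np.clip((im/255.)**0.5*255,0,255).astype(np.uint8);cv2.imwrite('pics/'+n+'g.png',cv2.resize(im,None,fx=1.42,fy=1.42,interpolation=cv2.INTER_CUBIC))
E
python3 see.py wrist3
```

```text
[564.  -43.9 101.3] 2.88 [-0.1 -0.5  0.8] 74.2
stand coords rel ring: x 11.9 y -112.5
```

View pics/wrist3g.png

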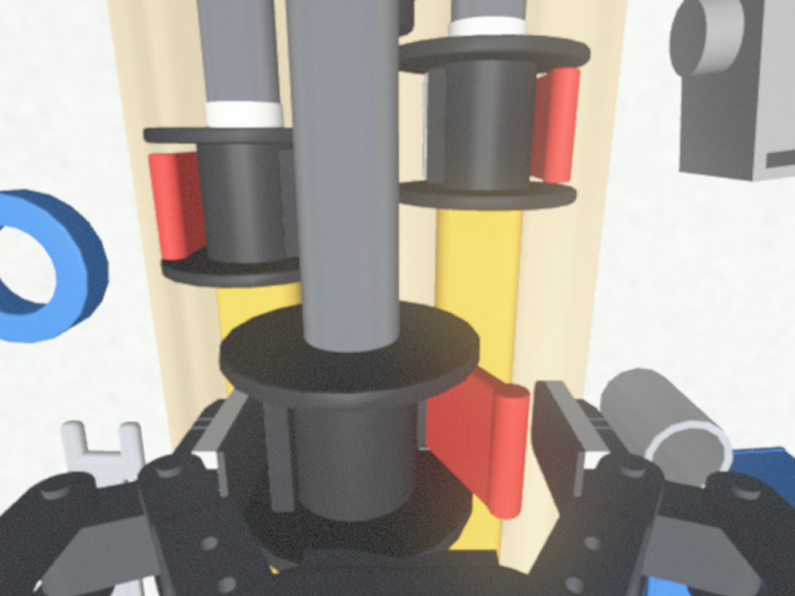

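Both fingers sit in the waist with about 4 mm clear on either side, and the lever is still open. I slide hubwards, pushing the hub-side rim with the finger edge, and stop short of the ring first.

drive_tool(moves=[[0, -0.008, 0, 0, 0, 0], [0, -0.018, 0, 0, 0, 0], [0, -0.03, 0, 0, 0, 0], [0, -0.045, 0, 0, 0, 0], [0, -0.065, 0, 0, 0, 0], [0, -0.085, 0, 0, 0, 0], [0, -0.105, 0, 0, 0, 0], [0, -0.125, 0, 0, 0, 0], [0, -0.145, 0, 0, 0, 0], [0, -0.165, 0, 0, 0, 0], [0, -0.185, 0, 0, 0, 0], [0, -0.2, 0, 0, 0, 0], [0, -0.21, 0, 0, 0, 0], [0, -0.215, 0, 0, 0, 0], [0, -0.215, 0, 0, 0, 0], [0, -0.215, 0, 0, 0, 0]])

```text
time: 4.22
ee_pos: [572.8, 42.0, 100.8]
eef_rot: [[0.994, -0.106, -0.001], [-0.106, -0.994, 0.001], [-0.001, -0.001, -1.0]]
force: [0.3, -1.7, 1.3]
opening: 74.1
```

```bash
python3 see.py wrist4
```

```text
[572.7  41.8 100.7] 4.27 [ 0.  -2.2  1.7] 74.7
stand coords rel ring: x 11.4 y -26.3
```

View pics/wrist4g.png

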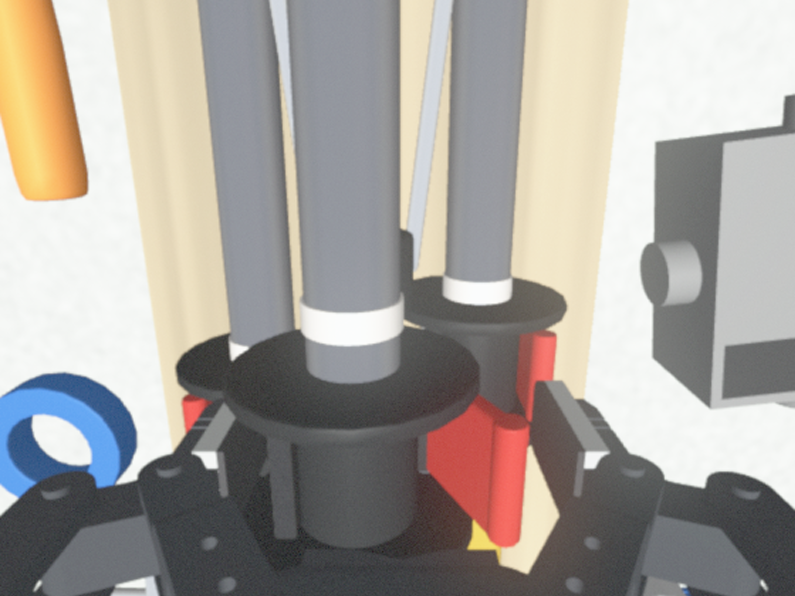

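The leg has moved in and the lever is still open. The ring's foot edge is near (353,342) and the face meets the tube near (353,378). I'll measure the remaining gap on an enlargement.

```bash
cat > gap.py <<'E'
import sys
from h import *
n=sys.argv[1]
im=cv2.imread('pics/'+n+'.png')[190:315,190:300]
im=np.clip((im/255.)**0.5*255,0,255).astype(np.uint8)
cv2.imwrite('pics/'+n+'z.png',cv2.resize(im,None,fx=4.8,fy=4.8,interpolation=cv2.INTER_CUBIC))
E
python3 gap.py wrist4
```

```text
(no output)
```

View pics/wrist4z.png

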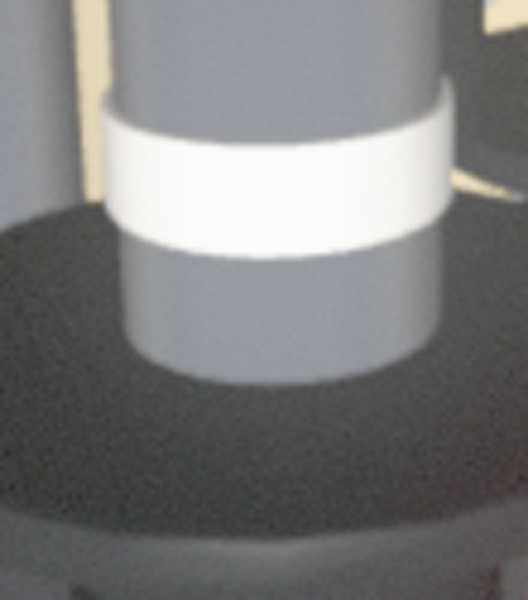

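```bash
cat >> h.py <<'E'
def z(x,y): return (190+(x+.5)/4.8-.5,190+(y+.5)/4.8-.5)
U=np.array([np.sin(np.radians(6.1)),np.cos(np.radians(6.1)),0])
E
python3 - <<'E'
from h import *
w='wrist4'
f=at_z(w,*z(282,382),114.5);t=at_z(w,*z(282,539),136);r=at_z(w,*z(282,257),115.5);rh=at_z(w,*z(282,144),115.5)
print('gap by tube',(r-f)@U,'by rimtop',(r-t)@U,'ring width',(rh-r)@U, f.round(1),t.round(1),r.round(1))
E
```

```text
gap by tube 10.255590762587234 by rimtop 10.308508164889412 ring width 8.464024484116111 [563.4  58.9 114.5] [565.2  58.7 136. ] [564.8  69.1 115.5]
```

The gap is 10.2 mm, and both estimates (tube and rim top) agree. I move 9.4 mm and then check.

drive_tool(moves=[[0, -0.006, 0, 0, 0, 0], [0, -0.014, 0, 0, 0, 0], [0, -0.02, 0, 0, 0, 0], [0, -0.0235, 0, 0, 0, 0], [0, -0.0235, 0, 0, 0, 0], [0, -0.0235, 0, 0, 0, 0]])

```text
time: 4.77
ee_pos: [573.7, 50.7, 100.8]
eef_rot: [[0.994, -0.106, -0.001], [-0.106, -0.994, -0.0], [-0.001, 0.0, -1.0]]
force: [0.1, -4.3, 0.6]
opening: 74.5
```

```bash
python3 see.py wrist5; python3 gap.py wrist5
```

```text
[573.7  50.7 100.8] 4.82 [ 0.2 -3.8 -0.8] 74.1
stand coords rel ring: x 11.4 y -17.4
```

View pics/wrist5z.png

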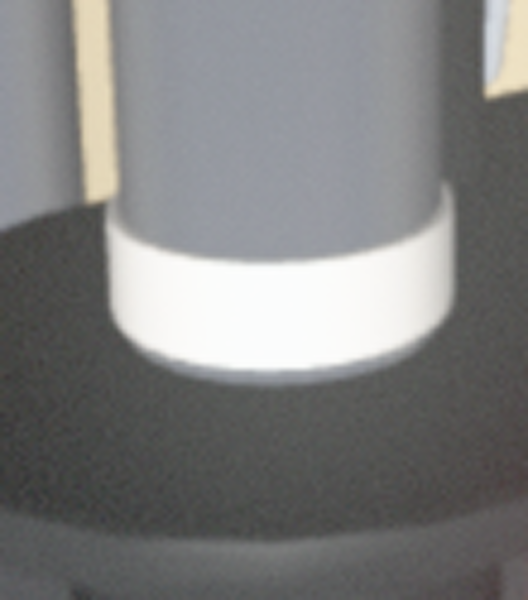

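Run:
```python
from h import *
w='wrist5'
f=at_z(w,*z(282,383),114.5);t=at_z(w,*z(282,539),136);r=at_z(w,*z(282,370),115.5);rh=at_z(w,*z(282,261),115.5)
print('gap by tube',(r-f)@U,'by rimtop',(r-t)@U,'ring width',(rh-r)@U)
```

```text
gap by tube 1.5311809514300772 by rimtop 1.483110971395534 ring width 8.503000175082393
```

drive_tool(moves=[[0, -0.002, 0, 0, 0, 0], [0, -0.0035, 0, 0, 0, 0], [0, -0.0035, 0, 0, 0, 0], [0, -0.0035, 0, 0, 0, 0]])

```text
time: 5.15
ee_pos: [573.9, 52.0, 100.8]
eef_rot: [[0.994, -0.106, -0.001], [-0.106, -0.994, -0.0], [-0.001, 0.001, -1.0]]
force: [-0.1, -5.0, -0.6]
opening: 73.9
```

```bash
python3 see.py wrist6; python3 gap.py wrist6
```

```text
[573.8  52.  100.8] 5.2 [ 0.4 -5.9 -0.2] 74.2
stand coords rel ring: x 11.4 y -16.1
```

View pics/wrist6z.png

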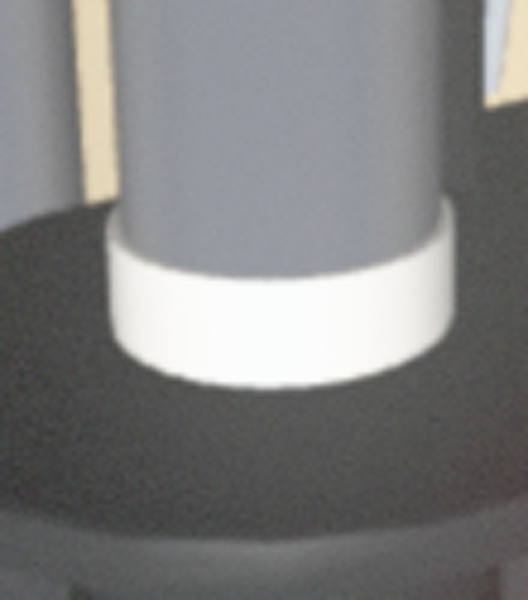

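Run:
```python
from h import *
w='wrist6'
t=at_z(w,*z(282,539),136);r=at_z(w,*z(282,386.5),115.5);rh=at_z(w,*z(282,277),115.5)
print('by rimtop',(r-t)@U,'ring width',(rh-r)@U)
f=at_z(w,*z(282,386.5),114.5);print((r-f)@U)
```

```text
by rimtop 0.16426568619503068 ring width 8.592677300625287
0.49736951688381076
```

The rim is flush with the ring: the full 8 mm ring is visible and the gap is about 0.2 mm. Now I close in stages, re-centring the jaws towards x=+3 as the lever swings in.

drive_tool(moves=[[-0.003, 0, 0, 0, 0, 0], [-0.006, 0, 0, 0, 0, 0], [-0.009, 0, 0, 0, 0, 0], [-0.012, 0, 0, 0, 0, 0], [-0.014, 0, 0, 0, 0, 0], [-0.014, 0, 0, 0, 0, 0]], claw=0.68, squeeze=30)

```text
time: 5.7
ee_pos: [570.2, 52.4, 102.0]
eef_rot: [[0.994, -0.106, 0.004], [-0.106, -0.994, -0.001], [0.004, 0.0, -1.0]]
force: [2.5, -5.7, 2.4]
opening: 58.3
```

```bash
python3 see.py wrist7; python3 gap.py wrist7
```

```text
[570.1  52.4 101.9] 5.75 [ 3.1 -5.9  2.9] 57.9
stand coords rel ring: x 7.7 y -16.0
```

View pics/wrist7g.png

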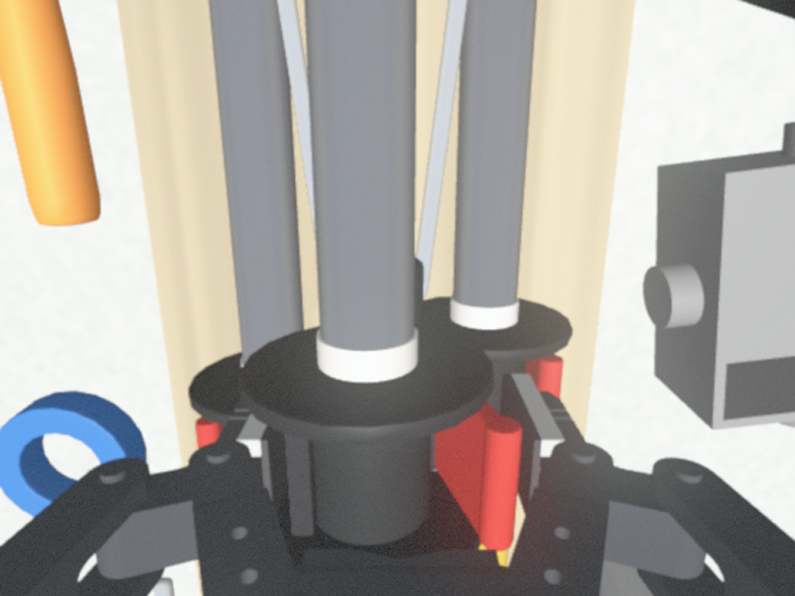

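View pics/wrist7z.png

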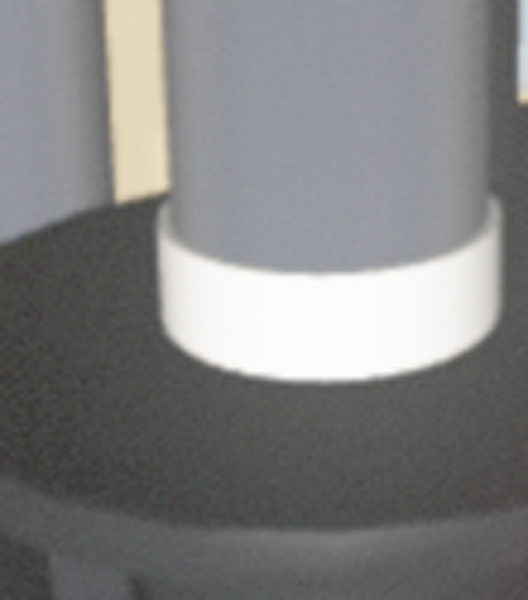

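The ring is still flush, the lever is partly pressed, and the left jaw is almost on the rubber pad. Now I close fully with 40 N while shifting the last 2.8 mm.

drive_tool(moves=[[-0.002, 0, 0, 0, 0, 0], [-0.004, 0, 0, 0, 0, 0], [-0.006, 0, 0, 0, 0, 0], [-0.007, 0, 0, 0, 0, 0], [-0.007, 0, 0, 0, 0, 0], [-0.007, 0, 0, 0, 0, 0], [-0.007, 0, 0, 0, 0, 0], [-0.007, 0, 0, 0, 0, 0]], claw=0, squeeze=40)

```text
time: 6.42
ee_pos: [563.7, 53.3, 103.4]
eef_rot: [[0.994, -0.107, -0.004], [-0.107, -0.994, 0.0], [-0.004, 0.0, -1.0]]
force: [-11.3, -2.8, 25.2]
opening: 43.6
```

```bash
python3 see.py wrist8; python3 gap.py wrist8
```

```text
[563.7  53.3 103.4] 6.47 [-12.   -3.4  26. ] 43.8
stand coords rel ring: x 1.2 y -15.9
```

View pics/wrist8g.png

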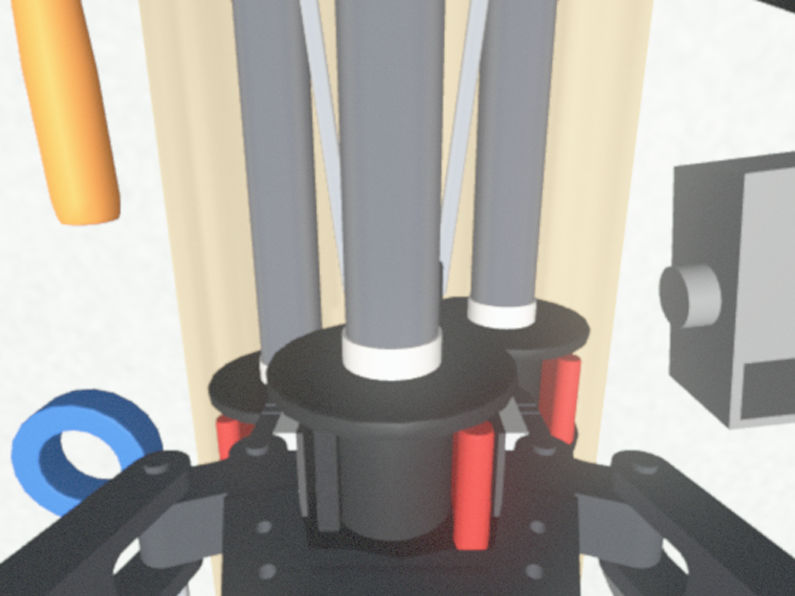

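View pics/wrist8z.png

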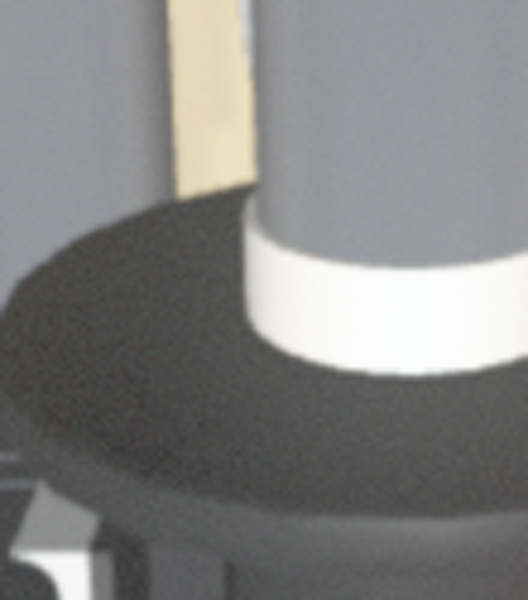

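The jaws are at 43.7 mm, which fits: pad face at −20.5 and the upright paddle's face at +23.5. Only the bead of the lever shows at (473,490), so it is shut. The swing of the fingers left about 26 N upward and 12 N sideways on the arm, which I ease off while gripping.

drive_tool(moves=[[-0.002, 0, -0.002, 0, 0, 0], [-0.004, 0, -0.004, 0, 0, 0], [-0.004, 0, -0.005, 0, 0, 0], [-0.004, 0, -0.005, 0, 0, 0], [-0.004, 0, -0.005, 0, 0, 0], [-0.004, 0, -0.005, 0, 0, 0]])

```text
time: 6.97
ee_pos: [563.5, 53.3, 103.7]
eef_rot: [[0.994, -0.107, -0.002], [-0.107, -0.994, 0.0], [-0.002, 0.0, -1.0]]
force: [-1.5, -3.9, 8.8]
opening: 44.0
```

```bash
python3 see.py wrist9
python3 - <<'E'
from h import *
snap('scene','scene9');snap('top','top9')
im=cv2.imread('pics/wrist9.png')[190:400,170:380];im=np.clip((im/255.)**0.45*255,0,255).astype(np.uint8);cv2.imwrite('pics/w9z.png',cv2.resize(im,None,fx=2.8,fy=2.8,interpolation=cv2.INTER_CUBIC))
crop('scene9',190,120,400,270,3.7,'scene9c')
E
```

```text
[563.5  53.3 103.7] 7.02 [-2.6 -4.1  9.2] 43.2
stand coords rel ring: x 1.0 y -15.8
```

View pics/w9z.png

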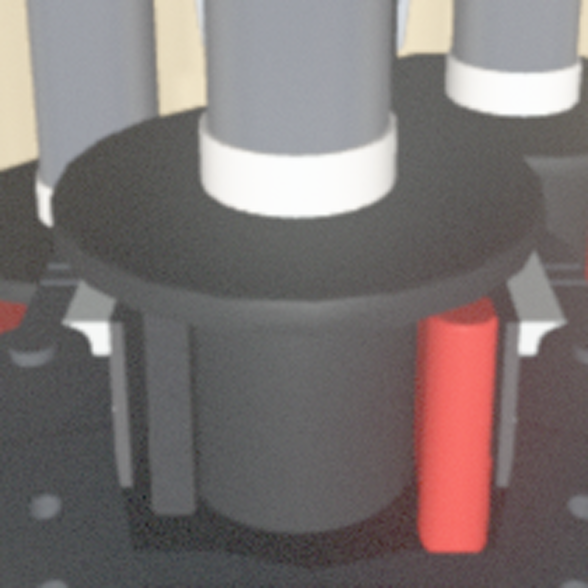

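View pics/scene9c.png

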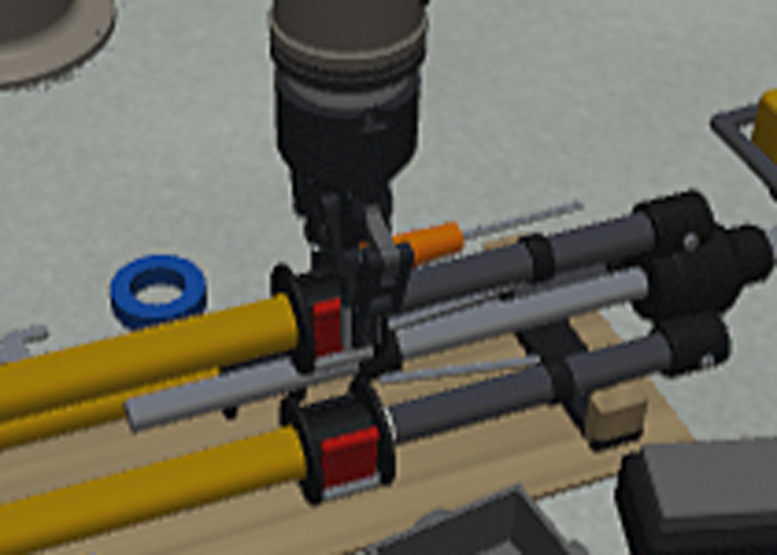

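View pics/top9.png

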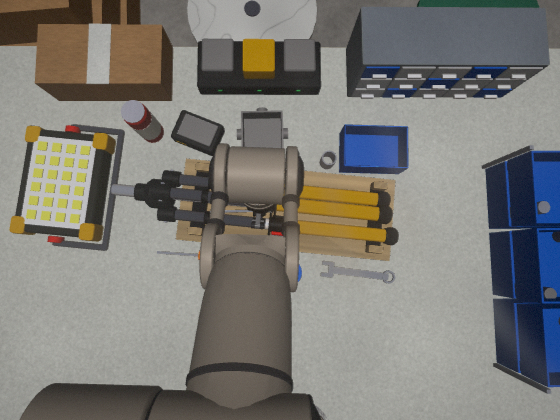

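Run:
```python
from h import *
w='wrist9'; q=lambda x,y:(170+(x+.5)/2.8-.5,190+(y+.5)/2.8-.5)
X=np.array([np.cos(np.radians(6.1)),-np.sin(np.radians(6.1)),0]); P0=np.array([564.1,69.2,0])
def st(p): d=p-P0; return (round(float(d@X),1),round(float(d@U),1))
for nm,x,y,zz in [('bead in',422,430,126),('bead out',492,430,126),('bead outer@122',492,430,122),('bead ends',458,310,128),('bead ends',455,548,128),('padface top',148,420,119),('fingL in',122,400,128),('fingR in',508,400,128),('ring edge',297,216,115.5),('rimtop',300,307,136),('ring hub',297,156,115.5)]:
    print(nm,st(at_z(w,*q(x,y),zz)))
for nm,p in [('tip shut',(21,26)),('tip open',(43,20)),('hinge',(20.5,-18))]:
    for dy in (-17,):
        W=P0+X*p[0]+U*(-25+dy); W[2]=102+p[1]; print(nm,'scene px in crop',((proj('scene9',W)-[190,120])*3.7).round())
```

```text
bead in (15.2, -24.1)
bead out (23.9, -24.1)
bead outer@122 (24.7, -27.1)
bead ends (18.7, -6.0)
bead ends (19.7, -40.2)
padface top (-20.1, -27.8)
fingL in (-21.4, -18.3)
fingR in (25.2, -18.3)
ring edge (-0.4, 0.0)
rimtop (0.3, -0.9)
ring hub (-0.3, 8.2)
tip shut scene px in crop [315. 307.]
tip open scene px in crop [329. 340.]
hinge scene px in crop [315. 362.]
```

Run:
```python
from h import *
a=[]
for w,x0 in (('wrist6',190),('wrist9',220)):
    im=cv2.imread(f'pics/{w}.png')[230:310,x0:x0+100];im=np.clip((im/255.)**0.4*255,0,255).astype(np.uint8)
    a.append(cv2.resize(im,None,fx=4,fy=6,interpolation=cv2.INTER_CUBIC))
cv2.imwrite('pics/cmp.png',np.hstack(a))
```

```text
(no output)
```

View pics/cmp.png

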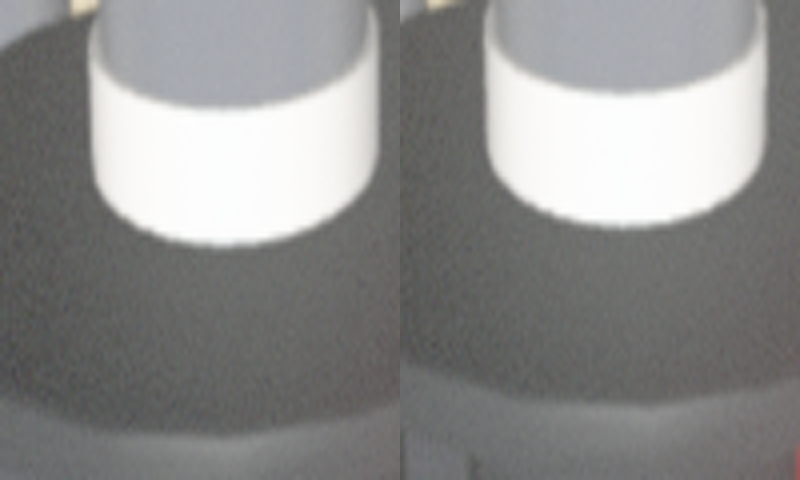

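Run:
```python
from h import *
for w,x0,ys in (('wrist6',190,(107,245,434)),('wrist9',220,(92,226,404))):
    h,r,t=[at_z(w,x0+55,230+(y+.5)/6-.5,zz) for y,zz in zip(ys,(115.5,115.5,136))]
    print(w,'gap',(r-t)@U,'ringw',(h-r)@U,'ring',r.round(1),'rim',t.round(1))
print(np.round(manip.observe()['force'],1))
```

```text
wrist6 gap 0.05928201548780121 ringw 8.666271178237528 ring [563.4  69.1 115.5] rim [565.3  68.8 136. ]
wrist9 gap -0.0994865532464819 ringw 8.579459813479238 ring [563.4  69.1 115.5] rim [563.8  69.2 136. ]
[-1.9 -3.4  9.4]
```

```bash
python3 -c "
from workcell import manip
print(manip.close_job())"
```

```text
the job is handed in; nothing more can be done
None
```

I slid the top leg in to its ring, shut the red cam lever there with 40 N, and handed the job in at about 7 s with the collar still gripped. No verdict was reported.

How it went:
- **Slide:** I pushed the leg 88 mm by the inner side of its hub-side rim. One finger was on each side of the collar, open enough that the lever was not touched.
- **Shutting:** I closed the fingers only once the rim was flush with the ring, re-centring the jaws as the lever swung in. I then eased off the side load that the closing fingers had put on the arm.

Last checks:
- **Leg at ring:** the gap between rim and ring measured about −0.1 mm, and the full width of the ring was visible. A coarser reading in another crop gave the rim as 0.9 mm short. The finer reading and the flush look contradict that.
- **Lever:** in both camera views it stands upright, with its tip about 20 mm from the leg axis (21 mm expected when shut).
- **Grip:** the reported opening is about 44 mm, against the 47 mm given for pad to shut lever. In the picture the finger faces are about 47 mm apart, so I put the difference down to give in the pads or the reading.
- **Force:** the remaining outside force on the tool is about 10 N. The highest reading I saw was about 29 N, just after closing.
- **Bystanders:** those visible in the top view are where they were. The tape roll and screwdriver are partly hidden by the arm there, but the scene and wrist views show nothing disturbed.

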